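# Hang the hooked dipper on the wide picking bin

## Robot

A 7-joint arm with a two-finger parallel gripper is mounted at the origin on the work surface. World frame = base frame: x ahead of the robot, y to its left, z up, the work surface at z = 0. Lengths are in m, angles in rad, forces in N, time in s.
With the tool pointing down it reaches from about 0.35 to 0.9 m from the base axis. Payload 8.1 kg.
Tool frame: the origin (TCP) lies at the very end of the fingers, on their centre line; the grasp point (between the pads) lies 19 mm behind it; z points along the fingers, y is the line along which they close (so a half turn about z gives the same grasp; the last joint's range is limited). The gripper opens to 85 mm and grips with 20 to 120 N. Pads are 22 mm wide; open, the fingers measure 114 mm over their backs; the gripper's body (76 mm by 85 mm) begins 54 mm behind the grasp point. The pads swing forward as they close: fully open they stand 13 mm farther back than shut.
Start: joints at [-1.353, 0.434, 0.025, 1.573, -0.012, 1.134, -0.075], TCP at [0.197, 0.593, 0.231] pointing down, gripper open.
Joint ranges: [-2.62, 2.62], [-0.44, 2.09], [-1.27, 1.32], [0.08, 2.57], [-1.32, 4.46], [0.12, 2], [-2.74, 2.74]. Speed limits (rad/s): [2.22, 2.22, 3.01, 3.01, 3.14, 3.14, 3.14].

## Interface

Orientations are given as a 3x3 rotation matrix whose columns are the frame's x, y, z axes.
In Python, from station import r gives the robot as it stands. The module is installed in compiled form; this text tells all that it offers.
- The arm moves only by the shell command python3 -m inch 'ROWS' [FORCE]. ROWS is JSON, a list of rows, each an object with "xyz": the shift along the tool's x, y, z in units of 50 mm (1.0 is 50 mm), a list of three; "turn": the turn about the tool's z in units of 6 degrees (1.0 is 6 degrees); "fingers": the opening, from 0 (shut) to 1 (fully open). A call has 1 to 20 rows; each row shifts and turns the commanded pose from where the row before left it, along the tool's axes as they then stand; what a row does not reach is not made up. A row lasts 1/8 s, in which the tool goes at most 62.5 mm and 10.7 degrees, less where a joint would pass 70% of its speed; a pose out of reach is approached as far as the arm can. A call is refused whole if a number of a shift passes 1 or a number of a turn 1, either way. A call with a gripper value outside its range is refused whole. The fingers move at their own pace and stop on an object; FORCE is the grip in N (left out, the last holds). Time passes only in rows, so rows that do not move let the fingers close. It gives the time, the measured TCP pose, the force, the opening and the grip force at its end, in the units of the state.
- r.observe(): the state, without advancing time (a new reading comes with each control period).
- r.grab_frame(name): name is "scene" or "top" or "wrist"; returns (picture, depth): 384x512x3 uint8, red, green, blue; 384x512 float32, m along the optical axis (not along the pixel's ray), 0 where there is no reading.
- r.get_calibration(name): a dict with "vertical_fov" (degrees; the focal length in pixels is half the picture's height over the tangent of half this angle, whatever the lens; pixels are square), "cx", "cy" (the principal point, pixels), "xyz" and "attitude" of the camera in the world. Camera axes: x right, y down, z forward; pixel columns grow to the right and rows downward; lengths in m; the calibration is good to about 2 mm. A picture is of the moment at which its call begins: read the wrist's pose just before it. get_calibration takes no time and is no camera call; for the wrist camera it gives the pose at the moment of the call.
- r.close_job(): hands the job in; it is judged then, once.
The state is a dict: "time_s": time; "qpos": joint angles; "dq": joint speeds; "joint_torque": joint torques, N m; "tcp_pos": TCP position; "tool_rot": TCP orientation; "contact_force": force on the tool from outside, world axes, zero at the start; "torque": the same for the moment, N m; "gripper_width": finger opening in m; "gripper_force": force on a finger pad.
Only numpy, scipy, OpenCV 4.12 (cv2) and the standard library are available. Lean on these libraries where they do the work, as an engineer would, in place of code of your own. Each camera call takes 0.05 s, during which the arm holds its last target. There are 200 camera calls.

## Task

Take the small steel dipper that has a hook on the back of its handle (not the one with a plain straight handle) and hang it by that hook on the low front lip of the wider blue picking bin, near the middle of the lip. Its cup should hang outside in front of the bin, upright and clear of the table, with the hook's end inside the bin, and it should stay there by itself when let go.

Things in the scene. Friction and masses are not known exactly. Their poses are not given: they have to be found in the camera images.
- scoop: Steel dipper standing upright, 0.16 kg, with a hook (a like one has none). Origin: centre of the cup's underside, z up. Cup 60 mm across, 42 high. Upright handle 16 mm wide (y), 5 thick, at x = -32.5 mm, back face at x = -35. Its top is a black grip, the place to grasp: centre x = -32.5, y = 0, from z = 95 to 150 mm, 18 mm wide (y), 12 thick (x). The hook leaves its back towards -x below the grip.
- hook (a point): Middle of the underside of the hook's level strap, at (-46, 0, 85) mm in the dipper's frame, same axes; it rests on the lip when hung. The steel hook is 24 mm wide (y); strap 4 mm thick; its end turns down, then flares outwards, to 60 mm above the cup's underside, reaching x = -73 mm. The gap between handle and end is 22 mm (x -35 to -57 mm) at the strap, widening to about 34 mm at its open bottom.
- bin_wide: The wider of two blue picking bins, fixed: 170 mm wide (y), 180 deep (x); the other is 100 wide, else alike. Origin: centre of its underside; +x points out through its front, away from the robot; z up. Back wall (-x side) 160 mm high; side walls 160 mm high, sloping at the front down to the low front lip (+x side), 105 mm high. Walls 6 mm thick. Nuts on its floor.
- lip (a point): Middle of the top edge of the wide bin's low front lip, at (87, 0, 105) mm in the bin's frame, same axes: x outwards, y along the lip. The lip is straight and level, 6 mm thick (3 mm either side of this point), 158 mm long between the side walls.
There are look-alikes about, which are no part of the job. Leave any turquoise look-alike of the scoop alone.

How it is judged:
At the end, for the whole second after the job is handed in: The hooked dipper hangs at rest on the wide bin's lip: hook strap within 18 mm of the lip across it, 55 mm of its middle along it, -6 to +10 mm in height; cup outside (its centre 10 mm or more out from the lip), over 8 mm clear of the table, within 23 degrees of upright, borne by the bin (x of hook in the frame of lip between -0.018 and 0.018 m and y of hook in the frame of lip between -0.055 and 0.055 m and z of hook in the frame of lip between -0.006 and 0.01 m and x of scoop in the frame of lip above 0.01 m and height (world z) of scoop above 0.008 m and angle between scoop's own z axis and vertical below 0.4 rad and contact force between scoop and bin_wide above 0.3 N and linear speed of scoop below 0.03 m/s and angular speed of scoop below 0.3 rad/s); the robot touches nothing.
It also fails if it takes over 45 s, if anything falls off the work surface, if the arm or the gripper's body presses on something with over 40 N, if the wrist force passes 120 N, or if a joint passes its speed limit or range.

## Working session

There is one attempt and no reset: what is moved stays moved. The work goes in short steps, Python scripts to look and compute and a shell command to move; the robot and the scene stay as the last step left them, time stands still between calls to the robot, and variables do not carry over. Pictures are saved under pics/ and viewed, at most 10 in all, crops included, and the job is handed in when it is done.

```bash
mkdir -p pics; cat > h.py <<'E'
import numpy as np, cv2
from station import r
def grab(n,f):
    c=r.get_calibration(n); p,d=r.grab_frame(n); np.savez(f'pics/{f}.npz',p=p,d=d,**{k:np.array(v) for k,v in c.items()})
    cv2.imwrite(f'pics/{f}.png',p[:,:,::-1])
def pts(f):
    z=np.load(f'pics/{f}.npz'); d=z['d']; F=192/np.tan(np.radians(z['vertical_fov'])/2)
    v,u=np.mgrid[:384,:512]
    P=np.stack([(u-z['cx'])/F*d,(v-z['cy'])/F*d,d],-1)@z['attitude'].T+z['xyz']
    P[d==0]=np.nan; return z['p'],P
E
python3 - <<'E'
from h import *
for n in('scene','top'): grab(n,n+'1'); print(r.get_calibration(n))
a=cv2.imread('pics/scene1.png');b=cv2.imread('pics/top1.png')
s=r.observe();print(s['tcp_pos'],s['tool_rot'],s['time_s'])
E
```

```text
{'vertical_fov': 55.604860075314825, 'cx': 257.42129640585955, 'cy': 197.3079332166589, 'xyz': array([ 0.92839524, -0.63030828,  0.61627628]), 'attitude': array([[ 0.84480816,  0.29738741, -0.44481446],
       [ 0.53493573, -0.48799639,  0.68971247],
       [-0.01195605, -0.82062187, -0.57134649]])}
{'vertical_fov': 56.4590141298438, 'cx': 254.55599446901766, 'cy': 192.66432165418226, 'xyz': array([ 0.47110665, -0.0171635 ,  1.12855891]), 'attitude': array([[-0.01170421, -0.9984903 ,  0.05366684],
       [-0.99944536,  0.01335504,  0.03050588],
       [-0.03117655, -0.05328003, -0.99809281]])}
[0.19698299 0.59267527 0.23060307] [[-9.48961599e-01  3.15391488e-01 -3.06269468e-04]
 [ 3.15391601e-01  9.48960583e-01 -1.39630859e-03]
 [-1.49746192e-04 -1.42163805e-03 -9.99998978e-01]] 0.1
```

View pics/scene1.png

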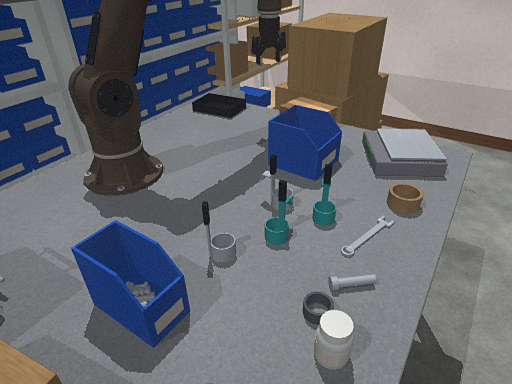

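View pics/top1.png

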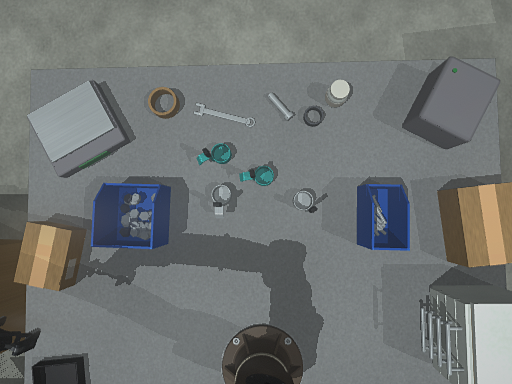

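Candidates in the top view are steel dipper A (221,195), with something bright behind its handle at (219,209), and steel dipper B (303,199) with handle at (318,205). The turquoise ones are at (219,154) and (262,176). The wide bin is at top (130,215), the narrow one at (385,215). I'll check A and B in a close crop.

```bash
python3 - <<'E'
from h import *
a=cv2.imread('pics/scene1.png');b=cv2.imread('pics/top1.png')
A=cv2.resize(a[145:275,190:350],(800,650))[:600]
B=cv2.resize(b[140:225,190:330],None,fx=4,fy=4)
A=cv2.resize(a[145:275,190:350],None,fx=2.4,fy=2.4)
B=cv2.resize(b[140:225,190:330],None,fx=2.8,fy=2.8)
o=np.zeros((600,400,3),np.uint8);o[:A.shape[0],:A.shape[1]]=A;o[330:330+B.shape[0],:B.shape[1]]=B
cv2.imwrite('pics/c1.png',o)
p,P=pts('top1')
def hsv(p):return cv2.cvtColor(p,cv2.COLOR_RGB2HSV)
# wide bin
for n,(u0,u1,v0,v1) in dict(bin=(75,185,170,260)).items():
    Q=P[v0:v1,u0:u1].reshape(-1,3)
    H=hsv(p)[v0:v1,u0:u1].reshape(-1,3); m=(H[:,0]>105)&(H[:,0]<130)&(H[:,1]>120)
    for lo,hi in((.155,.17),(.10,.11)):
        k=m&(Q[:,2]>lo)&(Q[:,2]<hi);q=Q[k];print(n,lo,k.sum(),q.min(0),q.max(0),cv2.minAreaRect(q[:,:2].astype(np.float32)))
for n,(u0,u1,v0,v1) in dict(A=(205,240,180,220),B=(288,332,185,220)).items():
    Q=P[v0:v1,u0:u1].reshape(-1,3)
    for lo,hi in((.005,.06),(.06,.08),(.08,.095),(.1,.17)):
        q=Q[(Q[:,2]>lo)&(Q[:,2]<hi)]
        if len(q)>3:print(n,lo,len(q),q.mean(0),q.min(0),q.max(0),cv2.minAreaRect(q[:,:2].astype(np.float32)))
E
```

```text
bin 0.155 356 [0.37622367 0.28755309 0.15500203] [0.51175225 0.46176513 0.16609022] ((0.4433857500553131, 0.3750287592411041), (0.17220363020896912, 0.12936466932296753), 87.34761810302734)
bin 0.1 138 [0.37667022 0.28528964 0.10036056] [0.56022528 0.4533426  0.10991221] ((0.4692400097846985, 0.3728708326816559), (0.16835159063339233, 0.17832043766975403), 87.61405181884766)
A 0.005 201 [0.52690087 0.12191434 0.01962347] [0.44942141 0.06604946 0.0050378 ] [0.57343864 0.17346597 0.04590563] ((0.5114918947219849, 0.12010356038808823), (0.1074986532330513, 0.12329991906881332), 89.54969787597656)
A 0.06 34 [0.46355219 0.11942987 0.07255604] [0.45701375 0.10858839 0.06299083] [0.495651   0.13225028 0.07971442] ((0.4764196276664734, 0.12031497061252594), (0.023628728464245796, 0.03864571079611778), 89.32289123535156)
A 0.08 60 [0.47782263 0.12013095 0.08889664] [0.46616926 0.10955271 0.08051862] [0.48944881 0.13088145 0.09302096] ((0.47777262330055237, 0.12007960677146912), (0.023096339777112007, 0.02137339487671852), 1.076020359992981)
A 0.1 41 [0.49440409 0.117531   0.14073882] [0.48875017 0.11091347 0.10097602] [0.5001653  0.12728623 0.1532621 ] ((0.4941997230052948, 0.1190871149301529), (0.011332865804433823, 0.016395509243011475), 2.28485369682312)
B 0.005 194 [ 0.50675214 -0.13308732  0.02122295] [ 0.47192417 -0.22193475  0.00502389] [ 0.55382671 -0.1000539   0.04812933] ((0.5094780921936035, -0.15908141434192657), (0.11884170770645142, 0.07858290523290634), 83.5709228515625)
B 0.1 44 [ 0.47741142 -0.1453124   0.14113405] [ 0.46895518 -0.15673487  0.10267689] [ 0.48596257 -0.13716791  0.15281506] ((0.4774818420410156, -0.14685675501823425), (0.011681003496050835, 0.017833100631833076), 32.162071228027344)
```

View pics/c1.png

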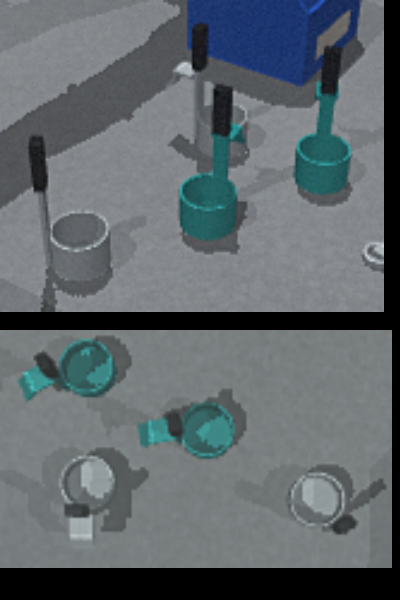

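Dipper A, at top (221,195), has the steel hook at (219,209), and B is plain, so A is the one to take. Next I'll move above its grip and look with the wrist camera.

```bash
python3 -m inch '[{"xyz":[0,0,-0.4],"turn":-1,"fingers":1},{"xyz":[0,0,-0.4],"turn":-1,"fingers":1},{"xyz":[0,0,-0.4],"turn":-1,"fingers":1},{"xyz":[-0.48,-0.79,0],"turn":0,"fingers":1},{"xyz":[-0.48,-0.79,0],"turn":0,"fingers":1},{"xyz":[-0.48,-0.79,0],"turn":0,"fingers":1},{"xyz":[-0.48,-0.79,0],"turn":0,"fingers":1},{"xyz":[-0.48,-0.79,0],"turn":0,"fingers":1},{"xyz":[-0.48,-0.79,0],"turn":0,"fingers":1},{"xyz":[-0.48,-0.79,0],"turn":0,"fingers":1},{"xyz":[-0.48,-0.79,0],"turn":0,"fingers":1},{"xyz":[-0.48,-0.79,0],"turn":0,"fingers":1},{"xyz":[-0.48,-0.79,0],"turn":0,"fingers":1},{"xyz":[-0.48,-0.79,0],"turn":0,"fingers":1},{"xyz":[-0.48,-0.79,0],"turn":0,"fingers":1},{"xyz":[0,0,0],"turn":0,"fingers":1},{"xyz":[0,0,0],"turn":0,"fingers":1}]' 60
python3 - <<'E'
from h import *
s=r.observe();print(s['tcp_pos'],s['tool_rot'][:,:2])
grab('wrist','w1');p,P=pts('w1')
print(r.get_calibration('wrist')['xyz'])
import numpy as np
g=np.array([.494,.1185]);D=np.linalg.norm(P[...,:2]-g,axis=-1)<.07
for lo,hi in((.08,.093),(.12,.16)):
    m=D&(P[...,2]>lo)&(P[...,2]<hi);q=P[m]
    if len(q)>5: v,u=np.nonzero(m);print(lo,len(q),u.mean(),v.mean(),np.median(q,0),cv2.minAreaRect(q[:,:2].astype(np.float32)))
p,P=pts('top1');H=cv2.cvtColor(p,cv2.COLOR_RGB2HSV)
m=(P[...,0]>.545)&(P[...,0]<.57)&(P[...,1]>.27)&(P[...,1]<.47)&(P[...,2]>.098)
q=P[m];print(len(q),q.mean(0),q.min(0),q.max(0),np.polyfit(q[:,1],q[:,0],1))
E
```

```text
time_s: 2.22
tcp_pos: [0.4815, 0.1177, 0.291]
tool_rot: [[-1.0, 0.007, -0.001], [0.007, 1.0, 0.0], [0.001, 0.0, -1.0]]
contact_force: [-0.7, 0.8, 0.4]
gripper_width: 0.0857
gripper_force: 0.0
[0.4814529  0.1176592  0.29098875] [[-9.99977441e-01  6.66109479e-03]
 [ 6.66094328e-03  9.99977800e-01]
 [ 8.65657305e-04  1.72251700e-04]]
[0.40494824 0.118812   0.43258596]
0.08 606 250.4009900990099 160.32013201320132 [0.4771953  0.11963162 0.08772173] ((0.4789241850376129, 0.12010283768177032), (0.023608697578310966, 0.026343781501054764), 89.38085174560547)
0.12 421 250.48218527315913 189.79334916864607 [0.49042781 0.11937476 0.14786712] ((0.49409982562065125, 0.11989164352416992), (0.012251860462129116, 0.017600201070308685), 1.3928314447402954)
155 [0.55454861 0.37477064 0.10617021] [0.54539652 0.28528964 0.09857062] [0.56022528 0.45684376 0.11952285] [0.02426782 0.54545374]
```

View pics/w1.png

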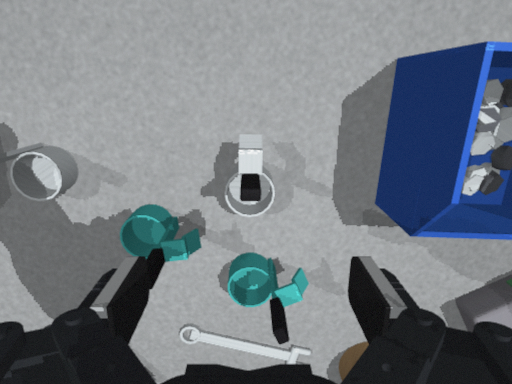

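The wrist view shows the hooked dipper straight below: grip at (250,188), hook plate at (250,150), with no turquoise parts in the finger path. I'll descend and grip across y.

```bash
python3 -m inch '[{"xyz":[-0.25,0.04,0],"turn":-0.2,"fingers":0.6},{"xyz":[0,0,0.7],"turn":0,"fingers":0.6},{"xyz":[0,0,0.7],"turn":0,"fingers":0.6},{"xyz":[0,0,0.7],"turn":0,"fingers":0.6},{"xyz":[0,0,0.6],"turn":0,"fingers":0.6},{"xyz":[0,0,0.5],"turn":0,"fingers":0.6},{"xyz":[0,0,0.5],"turn":0,"fingers":0.6},{"xyz":[0,0,0],"turn":0,"fingers":0.6},{"xyz":[0,0,0],"turn":0,"fingers":0.6}]' 60
python3 - <<'E'
from h import *
grab('wrist','w2')
E
```

```text
time_s: 3.4
tcp_pos: [0.4951, 0.1197, 0.107]
tool_rot: [[-1.0, -0.015, 0.001], [-0.015, 1.0, 0.0], [-0.001, 0.0, -1.0]]
contact_force: [-0.0, 0.5, -0.1]
gripper_width: 0.0512
gripper_force: 0.0
```

View pics/w2.png

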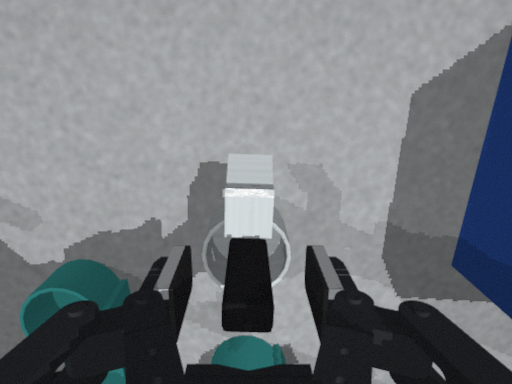

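The grip at (248,285) is centred between the fingers at x≈180 and 315. Closing and lifting.

```bash
python3 -m inch '[{"xyz":[0,0,0],"turn":0,"fingers":0},{"xyz":[0,0,0],"turn":0,"fingers":0},{"xyz":[0,0,0],"turn":0,"fingers":0},{"xyz":[0,0,0],"turn":0,"fingers":0},{"xyz":[0,0,-0.2],"turn":0,"fingers":0},{"xyz":[0,0,-0.4],"turn":0,"fingers":0},{"xyz":[0,0,-0.6],"turn":0,"fingers":0},{"xyz":[0,0,-0.6],"turn":0,"fingers":0},{"xyz":[0,0,-0.6],"turn":0,"fingers":0},{"xyz":[0,0,-0.6],"turn":0,"fingers":0},{"xyz":[0,0,-0.4],"turn":0,"fingers":0},{"xyz":[0,0,-0.2],"turn":0,"fingers":0},{"xyz":[0,0,0],"turn":0,"fingers":0}]' 60
```

```text
time_s: 5.08
tcp_pos: [0.4944, 0.1191, 0.2866]
tool_rot: [[-1.0, -0.014, 0.001], [-0.014, 1.0, 0.0], [-0.001, 0.0, -1.0]]
contact_force: [-0.0, 0.6, -2.1]
gripper_width: 0.0173
gripper_force: 58.7
```

```bash
python3 -m inch '[{"xyz":[0,0,0],"turn":0.56,"fingers":0},{"xyz":[-0.1,0.3,0],"turn":0,"fingers":0},{"xyz":[-0.15,0.6,0],"turn":0,"fingers":0},{"xyz":[-0.15,0.6,0],"turn":0,"fingers":0},{"xyz":[-0.15,0.6,0],"turn":0,"fingers":0},{"xyz":[-0.15,0.6,0],"turn":0,"fingers":0},{"xyz":[-0.15,0.6,0],"turn":0,"fingers":0},{"xyz":[-0.15,0.6,0],"turn":0,"fingers":0},{"xyz":[-0.15,0.6,0],"turn":0,"fingers":0},{"xyz":[-0.05,0.4,0],"turn":0,"fingers":0},{"xyz":[-0.05,0.16,0],"turn":0,"fingers":0},{"xyz":[0,0,0],"turn":0,"fingers":0},{"xyz":[0,0,0],"turn":0,"fingers":0}]' 60
python3 - <<'E'
from h import *
s=r.observe();t=s['tcp_pos'];R=s['tool_rot'];print(t,R)
grab('wrist','w3');p,P=pts('w3')
Z=P[...,2];H=cv2.cvtColor(p,cv2.COLOR_RGB2HSV);bl=(H[...,0]>105)&(H[...,0]<130)&(H[...,1]>100)
m=bl&(Z>.098)&(Z<.112)&(P[...,0]>.53)
q=P[m];print(len(q))
if len(q)>10:
    print(np.median(q,0),q.min(0),q.max(0)); k=abs(q[:,1]-.37)<.06; print(k.sum());q=q[k]
    if len(q)>10: print(np.polyfit(q[:,1]-.37,q[:,0],1),cv2.minAreaRect(q[:,:2].astype(np.float32)))
grab('scene','s3')
E
```

```text
time_s: 6.7
tcp_pos: [0.5683, 0.368, 0.2863]
tool_rot: [[-0.999, 0.045, 0.0], [0.045, 0.999, -0.001], [-0.0, -0.001, -1.0]]
contact_force: [1.0, -0.0, -1.2]
gripper_width: 0.0171
gripper_force: 58.6
[0.56830732 0.36799466 0.28627356] [[-9.98970516e-01  4.53641727e-02  2.02583082e-06]
 [ 4.53641622e-02  9.98970314e-01 -6.36035249e-04]
 [-3.08769577e-05 -6.35288561e-04 -9.99999798e-01]]
1262
[0.5540055  0.38264713 0.10367754] [0.53005411 0.15449975 0.09800698] [0.63961605 0.45446872 0.11199315]
696
[0.04350925 0.55466771] ((0.5551729202270508, 0.37011289596557617), (0.11970684677362442, 0.006251219194382429), 87.47034454345703)
```

View pics/w3.png

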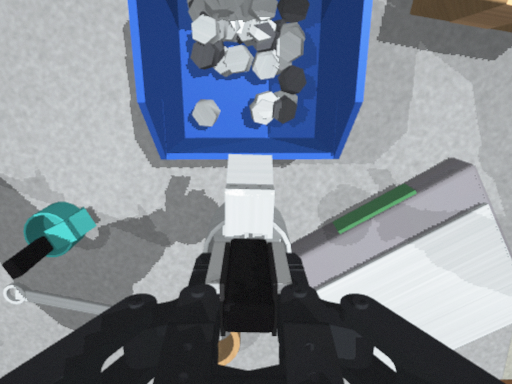

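The view shows the hook plate at (250,200) over the bin's front edge (row ~155), centred between the side walls at columns 163 and 338. A scale stands near the cup at (300,245), so I'll check that clearance and the held hook's pose.

```bash
python3 - <<'E'
from h import *
p,P=pts('w3')
m=np.zeros((384,512),bool);m[150:240,222:278]=1
m&=(P[...,2]>.22)&(P[...,2]<.285);q=P[m]
for x0 in np.arange(.515,.57,.005):
    k=abs(q[:,0]-x0)<.0025
    if k.sum()>5:print(round(x0,3),k.sum(),q[k].mean(0))
for f in('top1','w3','s3'):
    p,P=pts(f)
    m=(P[...,0]>.565)&(P[...,0]<.72)&(P[...,1]>.32)&(P[...,1]<.5)&(P[...,2]>.02)&(P[...,2]<.13)
    q=P[m];d=np.linalg.norm(q[:,:2]-[.601,.367],axis=1);i=np.argsort(d)[:200:25];print(f,len(q));print(np.c_[q[i],d[i]].round(3))
a=cv2.imread('pics/s3.png')[60:220,200:420];cv2.imwrite('pics/c3.png',cv2.resize(a,None,fx=3,fy=3,interpolation=cv2.INTER_CUBIC))
E
```

```text
0.525 8 [0.52743995 0.36226462 0.24057352]
0.53 476 [0.5302194  0.37035164 0.24341363]
0.535 571 [0.53502877 0.37044551 0.25033732]
0.54 784 [0.53982155 0.37036848 0.26134635]
0.545 479 [0.54496384 0.37011396 0.26683471]
0.55 449 [0.54999508 0.36953723 0.26678404]
0.555 459 [0.55501528 0.36945213 0.26678348]
0.56 476 [0.56018933 0.36854406 0.2675538 ]
0.565 302 [0.56415148 0.36960364 0.26711618]
top1 529
[[0.697 0.417 0.033 0.108]
 [0.695 0.427 0.031 0.111]
 [0.683 0.446 0.046 0.113]
 [0.703 0.422 0.051 0.116]
 [0.678 0.458 0.04  0.119]
 [0.711 0.419 0.044 0.121]
 [0.662 0.475 0.044 0.124]
 [0.682 0.463 0.05  0.126]]
w3 3073
[[0.693 0.424 0.021 0.109]
 [0.693 0.427 0.031 0.109]
 [0.69  0.431 0.038 0.11 ]
 [0.689 0.433 0.028 0.11 ]
 [0.692 0.43  0.044 0.11 ]
 [0.69  0.433 0.025 0.111]
 [0.688 0.436 0.043 0.111]
 [0.687 0.439 0.041 0.112]]
s3 302
[[0.565 0.444 0.048 0.085]
 [0.704 0.412 0.032 0.113]
 [0.689 0.442 0.049 0.115]
 [0.696 0.439 0.05  0.119]
 [0.662 0.473 0.028 0.123]
 [0.716 0.416 0.048 0.125]
 [0.661 0.48  0.043 0.128]
 [0.714 0.434 0.049 0.131]]
```

View pics/c3.png

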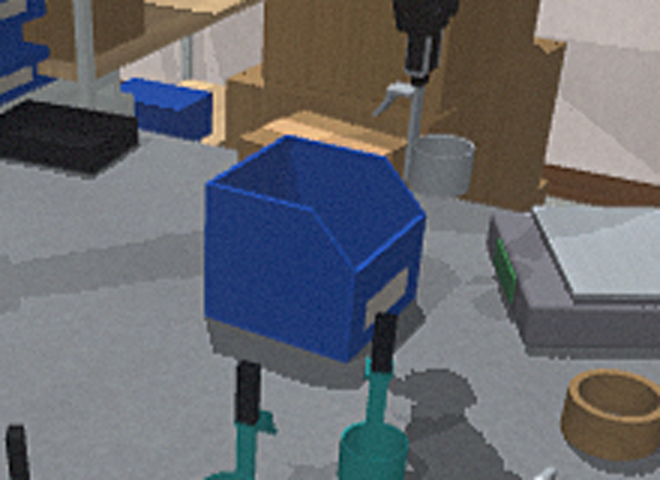

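The strap is level, with the gap centred over the lip to within 1 mm, and the scale is about 75 mm clear of the cup. I'll lower it onto the lip.

```bash
python3 -m inch '[{"xyz":[0,0,0.3],"turn":0,"fingers":0},{"xyz":[0,0,0.5],"turn":0,"fingers":0},{"xyz":[0,0,0.5],"turn":0,"fingers":0},{"xyz":[0,0,0.5],"turn":0,"fingers":0},{"xyz":[0,0,0.4],"turn":0,"fingers":0},{"xyz":[0,0,0.3],"turn":0,"fingers":0},{"xyz":[0,0,0.3],"turn":0,"fingers":0},{"xyz":[0,0,0.2],"turn":0,"fingers":0},{"xyz":[0.05,0,0.05],"turn":0,"fingers":0},{"xyz":[0.05,0,0.03],"turn":0,"fingers":0},{"xyz":[0,0,0],"turn":0,"fingers":0},{"xyz":[0,0,0],"turn":0,"fingers":0}]' 60
```

```text
time_s: 8.3
tcp_pos: [0.5634, 0.3695, 0.1329]
tool_rot: [[-0.999, 0.044, 0.001], [0.044, 0.999, 0.001], [-0.001, 0.001, -1.0]]
contact_force: [-0.6, -0.9, -1.2]
gripper_width: 0.0172
gripper_force: 58.7
```

```bash
python3 -m inch '[{"xyz":[0,0,0.04],"turn":0,"fingers":0},{"xyz":[0,0,0.03],"turn":0,"fingers":0},{"xyz":[0,0,0.02],"turn":0,"fingers":0},{"xyz":[0,0,0],"turn":0,"fingers":0}]' 60
python3 - <<'E'
from h import *
grab('scene','s4');grab('wrist','w4')
p,P=pts('w4')
m=np.zeros((384,512),bool);m[170:240,222:278]=1
q=P[m&(P[...,2]>.105)&(P[...,2]<.13)];print(np.median(q,0))
a=cv2.imread('pics/s4.png')[90:190,240:380];a=cv2.resize(a,None,fx=3.6,fy=3.6,interpolation=cv2.INTER_CUBIC)
b=cv2.resize(cv2.imread('pics/w4.png')[100:340,130:380],None,fx=1.15,fy=1.5)
o=np.zeros((370,a.shape[1]+b.shape[1],3),np.uint8);o[:a.shape[0],:a.shape[1]]=a;o[:b.shape[0],a.shape[1]:]=b;cv2.imwrite('pics/c4.png',o)
E
```

```text
time_s: 8.8
tcp_pos: [0.5631, 0.3692, 0.1277]
tool_rot: [[-0.999, 0.044, -0.0], [0.044, 0.999, -0.0], [0.0, -0.0, -1.0]]
contact_force: [-0.5, 0.3, -1.6]
gripper_width: 0.017
gripper_force: 58.7
[0.54700704 0.37050434 0.10829692]
```

View pics/c4.png

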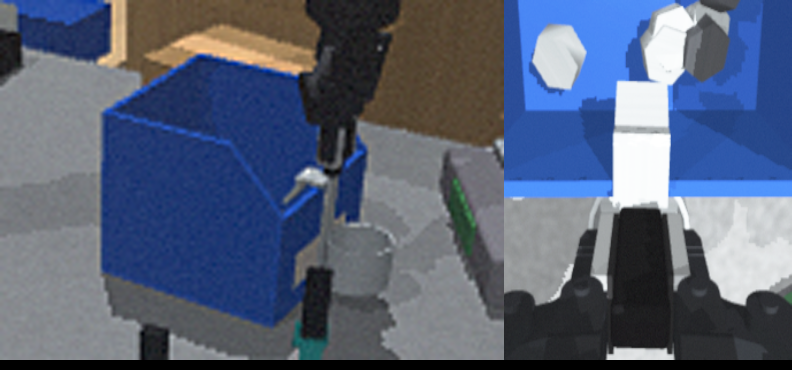

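The hook straddles the lip with its end inside the bin, the cup is outside, and the strap is about 1 mm above the lip. I'll seat it with a slight further descent.

```bash
python3 -m inch '[{"xyz":[0,0,0.02],"turn":0,"fingers":0},{"xyz":[0,0,0.02],"turn":0,"fingers":0},{"xyz":[0,0,0],"turn":0,"fingers":0}]' 60
```

```text
time_s: 9.28
tcp_pos: [0.5634, 0.3694, 0.1272]
tool_rot: [[-0.999, 0.044, 0.001], [0.044, 0.999, 0.001], [-0.001, 0.001, -1.0]]
contact_force: [-3.0, -2.2, 8.2]
gripper_width: 0.0171
gripper_force: 60.2
```

It's seated, with about 10 N on the lip. I'll back off a touch, open and retreat upwards.

```bash
python3 -m inch '[{"xyz":[0,0,-0.03],"turn":0,"fingers":0},{"xyz":[0,0,0],"turn":0,"fingers":0.25},{"xyz":[0,0,0],"turn":0,"fingers":0.35},{"xyz":[0,0,0],"turn":0,"fingers":0.5},{"xyz":[0,0,0],"turn":0,"fingers":0.5},{"xyz":[0,0,0],"turn":0,"fingers":0.5},{"xyz":[0,0,-0.3],"turn":0,"fingers":0.5},{"xyz":[0,0,-0.5],"turn":0,"fingers":0.5},{"xyz":[0,0,-0.8],"turn":0,"fingers":0.5},{"xyz":[0,0,-0.8],"turn":0,"fingers":0.5},{"xyz":[0,0,-0.6],"turn":0,"fingers":0.5},{"xyz":[0,0,0],"turn":0,"fingers":0.5},{"xyz":[0,0,0],"turn":0,"fingers":0.5},{"xyz":[0,0,0],"turn":0,"fingers":0.5}]' 20
python3 - <<'E'
from h import *
grab('scene','s5');grab('wrist','w5')
p,P=pts('w5')
m=(abs(P[...,0]-.552)<.03)&(abs(P[...,1]-.37)<.025)&(P[...,2]>.104)&(P[...,2]<.115);q=P[m];print(len(q),np.median(q,0),q.min(0),q.max(0))
a=cv2.imread('pics/s5.png')[90:190,240:380];a=cv2.resize(a,None,fx=3.6,fy=3.6,interpolation=cv2.INTER_CUBIC)
b=cv2.resize(cv2.imread('pics/w5.png')[100:340,130:380],None,fx=1.15,fy=1.5)
o=np.zeros((370,a.shape[1]+b.shape[1],3),np.uint8);o[:a.shape[0],:a.shape[1]]=a;o[:b.shape[0],a.shape[1]:]=b;cv2.imwrite('pics/c5.png',o)
E
```

```text
time_s: 11.02
tcp_pos: [0.5626, 0.369, 0.2763]
tool_rot: [[-0.999, 0.044, -0.002], [0.044, 0.999, -0.001], [0.001, -0.001, -1.0]]
contact_force: [-0.3, 0.1, 0.0]
gripper_width: 0.0423
gripper_force: 0.0
800 [0.54771123 0.37066457 0.10793307] [0.53437745 0.34614486 0.10401491] [0.56109355 0.39497277 0.10996817]
```

View pics/c5.png

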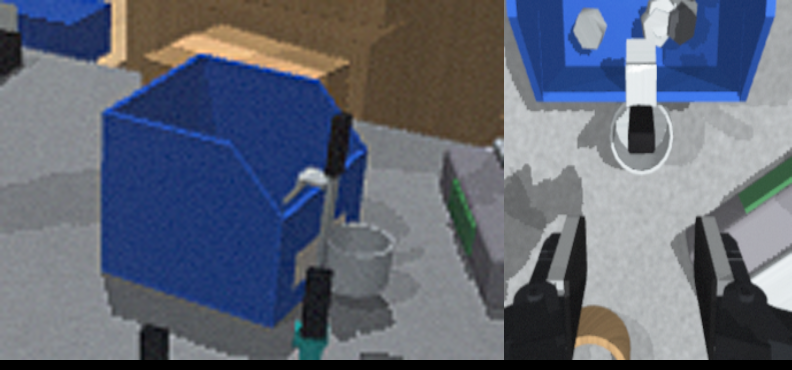

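The dipper hangs by itself, upright, cup in front and near the middle of the lip, with the gripper clear. I'll let it settle briefly and hand in.

```bash
python3 -m inch '[{"xyz":[0,0,-0.3],"turn":0,"fingers":0.5},{"xyz":[0,0,0],"turn":0,"fingers":0.5},{"xyz":[0,0,0],"turn":0,"fingers":0.5},{"xyz":[0,0,0],"turn":0,"fingers":0.5},{"xyz":[0,0,0],"turn":0,"fingers":0.5},{"xyz":[0,0,0],"turn":0,"fingers":0.5},{"xyz":[0,0,0],"turn":0,"fingers":0.5},{"xyz":[0,0,0],"turn":0,"fingers":0.5}]'
python3 -c "
from station import r
print(r.close_job())"
```

```text
time_s: 12.12
tcp_pos: [0.5631, 0.3693, 0.2923]
tool_rot: [[-0.999, 0.044, -0.0], [0.044, 0.999, 0.0], [0.0, 0.0, -1.0]]
contact_force: [0.2, 0.9, -0.3]
gripper_width: 0.0427
gripper_force: 0.0
the job is handed in; nothing more can be done
None
```

The hooked steel dipper hangs by itself near the middle of the wide bin's front lip, cup outside and upright with the gripper clear; I handed the job in at about 12 s, and no verdict came back.

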